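Put the calibration weight back in its case and shut the lid

ROBOT

A 7-joint arm with a two-finger parallel gripper is mounted at the origin on the work surface. World frame = base frame: x ahead of the robot, y to its left, z up, the work surface at z = 0. Lengths are in m, angles in rad, forces in N, time in s.
With the tool pointing down it reaches from about 0.425 to 0.875 m from the base axis. Payload 4.7 kg.
Tool frame: the origin (TCP) lies at the very end of the fingers, on their centre line; the grasp point (between the pads) lies 19 mm behind it; z points along the fingers, y is the line along which they close (so a half turn about z gives the same grasp; the last joint's range is limited). The gripper opens to 87 mm and grips with 3 to 60 N. Pads are 19 mm wide; open, the fingers measure 117 mm over their backs; the gripper's body (75 mm by 190 mm) begins 51 mm behind the grasp point.
Start: joints at [1.259, 0.321, -0.07, 1.45, 0.023, 1.371, -0.057], TCP at [0.208, -0.616, 0.223] pointing down, gripper open.
Joint ranges: [-2.86, 2.86], [-0.3, 2.09], [-1.38, 1.24], [0.06, 2.45], [-1.56, 4.7], [0.09, 2.05], [-2.69, 2.69]. Speed limits (rad/s): [2.57, 2.57, 3.14, 3.14, 3.14, 3.14, 3.14].

INTERFACE

Orientations are given as a rotation vector (axis times angle).
In Python, from bench import ctrl, get_image, job gives the robot as it stands.
- The arm moves only by the shell command python3 -m crank 'ROWS' [FORCE]. ROWS is JSON, a list that holds one entry, the list of rows, each a list of 5 numbers: the shift along the tool's x, y, z in mm, then the turn about the tool's z in rad, then the closure, from -1 (fully open) to 1 (shut), so that 0 is half open. A call has 1 to 10 rows; each row shifts and turns the commanded pose from where the row before left it, along the tool's axes as they then stand; what a row does not reach is not made up. A row lasts 1/12 s, in which the tool goes at most 41.7 mm and 7.16 degrees, less where a joint would pass 70% of its speed; a pose out of reach is approached as far as the arm can. A call with a gripper value outside its range is refused whole. The fingers move at their own pace and stop on an object; FORCE is the grip in N (left out, the last holds). Time passes only in rows, so rows that do not move let the fingers close. It gives the time, the measured TCP pose, the force, the opening and the grip force at its end, in the units of the state.
- ctrl.get_state(): the state, without advancing time (a new reading comes with each control period).
- get_image(name): name is "side" or "top" or "wrist"; returns a dict with "pixels" (420x560x3 uint8, red, green, blue), "fx", "fy", "cx", "cy" (pixels), "T" (4x4, takes a point from camera to world coordinates); the wrist camera has in their place "T_tool_cam" (4x4, takes a point from camera to tool coordinates, whose origin is the TCP and whose axes are the flange's). Camera axes: x right, y down, z forward; pixel columns grow to the right and rows downward; lengths in m; the calibration is good to about 2 mm. A picture is of the moment at which its call begins: read the wrist's pose just before it. There is no depth.
- job.close_job(): hands the job in; it is judged then, once.
The state is a dict: "time": time; "joint_positions": joint angles; "qd": joint speeds; "joint_torque": joint torques, N m; "position": TCP position; "tool_rot": TCP orientation; "ft_force": force on the tool from outside, world axes, zero at the start; "torque": the same for the moment, N m; "grip_width": opening from 0.0 (shut) to 1.0 (fully open); "grip_force": force on a finger pad.
Only numpy, scipy, OpenCV 4.12 (cv2) and the standard library are available. Lean on these libraries where they do the work, as an engineer would, in place of code of your own. Each camera call takes 0.05 s, during which the arm holds its last target. There are 200 camera calls.

TASK

One of the two wells in the open weight case on the bench is empty. From the three steel weights standing on the bench, take the one that matches the weight already in the case, stand it upright at the bottom of the empty well so that it does not stick up above the rim, then shut the lid completely.

Things in the scene. Friction and masses are not known exactly. Their poses are not given: they have to be found in the camera images.
- weight_center (a point): Centre of the weight to load, 33 mm above its underside, z up: a loose steel cylinder with a neck under a broad knob, 36 mm in diameter, 66 mm tall, about 0.5 kg, upright on the bench. The middle one of the three weights on the bench (small: 24 mm across, 40 tall; large: 48 across, 92 tall), same as the one in the case.
- well (a point): Centre of the empty well's floor, 6 mm above the bench. Axes as the case's: x from front wall to hinge, y along the hinge, z up. The well is 56 mm square, 12 mm deep, in a black insert; the full well lies 80 mm towards -y. Front and hinge walls are 70 mm away: fingers have most room when they close along x. A weight on this floor ends 6 mm below the rim; one on the insert's top sticks out above it.
- hinge (a point): Middle of the lid's hinge line, on the rear (+x) rim of the case, 78.5 mm above the bench, level with the shut lid's underside; axes as the case's. The case is a fixed aluminium box, outside 152 mm (x) by 182 mm (y), rim 78 mm above the bench, walls 6 mm; its centre is 76 mm from here towards -x. The well is at x -76, y +40, z -72.5 mm from here.
- lid (a joint): Angle of the lid in rad: 0 shut, growing as it opens; 1.5 to 1.65 at the start (about upright), 1.7 at most. A flat plate 152 (hinge to free edge) x 182 x 10 mm, 0.2 kg, no handle. Its hinge is stiff: it stays where it is left; 1 to 3 N at the free edge moves it. Push it over from behind with closed fingers, following its arc, then press it down from above.
- lid_edge (a point): Middle of the lid's free edge, on its outer face (on top when shut), 152 mm from the hinge line. x points from the free edge to the hinge, y along the hinge, z out of the outer face (up when shut, away from the robot when open).
Things that resemble listed ones, but are neither listed nor needed, are in the scene too. What is shaped like the part that bears weight_center but turquoise is not meant. Leave any brown look-alike of the part that bears well alone.

How it is judged:
By the outcome, as a careful person would: the job done as asked, in the order asked, and still so for the second after the job is handed in, with the robot touching nothing.
It also fails if it takes over 54 s, if anything falls off the work surface, if the arm or the gripper's body presses on something with over 40 N, if the wrist force passes 120 N, or if a joint passes its speed limit or range.

## Working session

There is one attempt and no reset: what is moved stays moved. The work goes in short steps, Python scripts to look and compute and a shell command to move; the robot and the scene stay as the last step left them, time stands still between calls to the robot, and variables do not carry over. Pictures are saved under pics/ and viewed, at most 10 in all, crops included, and the job is handed in when it is done.

```bash
mkdir -p pics
python3 - <<'E'
from bench import ctrl,get_image
import cv2,numpy as np,pickle
s=ctrl.get_state();print(s)
d={}
for n in("side","top"):
    d[n]=get_image(n);cv2.imwrite(f"pics/{n}0.png",d[n]["pixels"][:,:,::-1])
    print(n,d[n]["fx"],d[n]["cx"],d[n]["cy"],np.round(d[n]["T"],3).tolist())
pickle.dump(d,open("d0.pkl","wb"))
E
```

```text
{'time': 0.0, 'joint_positions': array([ 1.25910622,  0.32183   , -0.07008243,  1.4516933 ,  0.02255428,
        1.37081642, -0.05688925]), 'qd': array([-1.00602017e-03, -3.63533713e-04,  1.62397840e-05,  1.86916890e-03,
       -9.43038751e-04, -1.78051024e-03, -9.71145709e-04]), 'joint_torque': array([ 7.27543738e-04, -4.91284096e+01, -4.03586207e-01, -3.12532425e+01,
       -6.39189966e-02,  4.38356667e-02,  1.68796796e-04]), 'position': array([ 0.20782047, -0.61527857,  0.22144776]), 'tool_rot': array([-3.09809674e+00, -5.09224639e-01,  5.86502195e-04]), 'ft_force': array([-0.12833402,  0.12150228,  0.59712486]), 'torque': array([ 0.00789578, -0.02644907, -0.01444571]), 'grip_force': 0.0, 'grip_width': 0.9987147251885482}
side 435.7755095262441 275.129650608196 210.68148624643632 [[0.999, -0.017, 0.041, 0.385], [-0.043, -0.592, 0.805, -0.726], [0.011, -0.806, -0.592, 0.601], [0.0, 0.0, 0.0, 1.0]]
top 382.09585870270644 279.3368450059238 208.96889313856354 [[-0.028, -0.996, 0.081, 0.349], [-0.999, 0.025, -0.036, -0.021], [0.034, -0.082, -0.996, 0.993], [0.0, 0.0, 0.0, 1.0]]
```

View pics/side0.png

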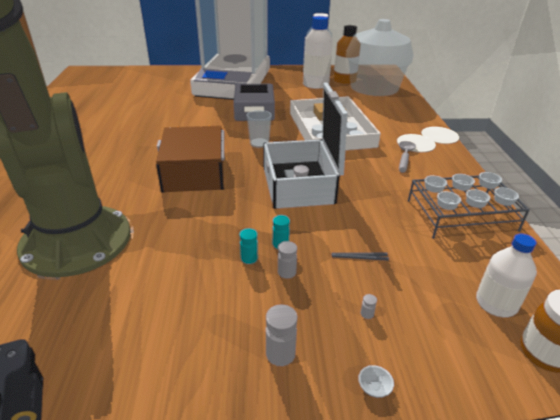

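View pics/top0.png

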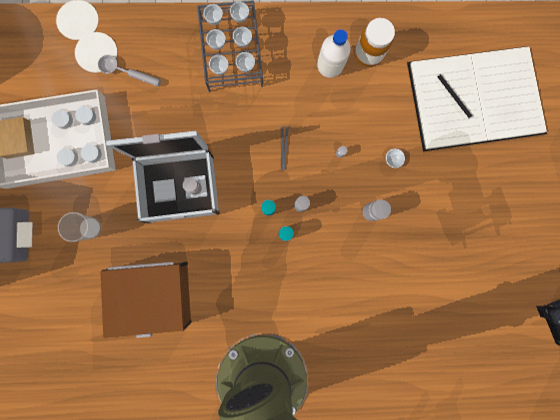

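Side view: steel weights are small (369,306), middle (288,260) and large (281,335). The turquoise ones are at (249,246) and (281,232), the open grey case is near (300,170) and the brown case near (193,158). Top view: small (342,152), middle (302,203), large (377,210), turquoise (268,207) and (286,233). The case's empty well is at (164,190) and its full well at (193,186). The grey weight at (302,203) fits: it is steel and the middle size. I'll confirm it in an enlarged crop.

```bash
cat > h.py <<'E'
import numpy as np,cv2
def ray(im,uv):
    T=im["T"];d=np.array([(uv[0]-im["cx"])/im["fx"],(uv[1]-im["cy"])/im["fy"],1.])
    return T[:3,3],T[:3,:3]@d
def onz(im,uv,z):
    o,d=ray(im,uv);return o+d*(z-o[2])/d[2]
def tri(a,ua,b,ub):
    o1,d1=ray(a,ua);o2,d2=ray(b,ub);s=np.linalg.lstsq(np.c_[d1,-d2],o2-o1,rcond=None)[0]
    p,q=o1+s[0]*d1,o2+s[1]*d2;return (p+q)/2,np.linalg.norm(p-q)
def proj(im,p):
    T=im["T"];c=T[:3,:3].T@(np.asarray(p)-T[:3,3]);return np.array([im["fx"]*c[0]/c[2]+im["cx"],im["fy"]*c[1]/c[2]+im["cy"]])
E
python3 - <<'E'
import pickle,cv2,numpy as np
d=pickle.load(open("d0.pkl","rb"))
t=d["top"]["pixels"][:,:,::-1];s=d["side"]["pixels"][:,:,::-1]
a=cv2.resize(t[125:225,100:320],None,fx=3.6,fy=3.6,interpolation=cv2.INTER_CUBIC)[:, :792]
b=cv2.resize(s[80:300,230:380],None,fx=1,fy=1)
cv2.imwrite("pics/top_crop.png",a)
cv2.imwrite("pics/side_crop.png",cv2.resize(s[80:285,225:385],None,fx=2.9,fy=2.9,interpolation=cv2.INTER_CUBIC))
E
```

```text
(no output)
```

View pics/top_crop.png

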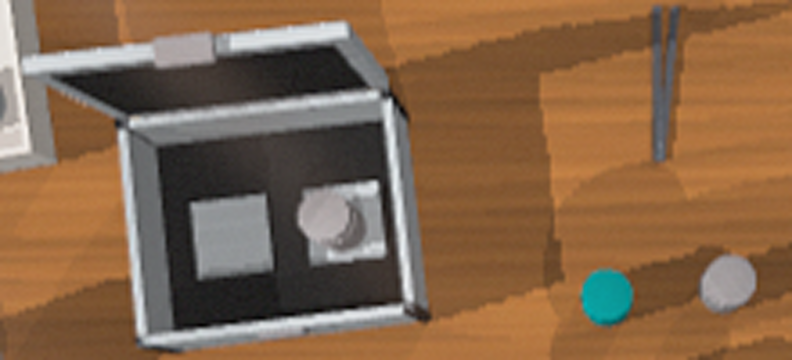

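View pics/side_crop.png

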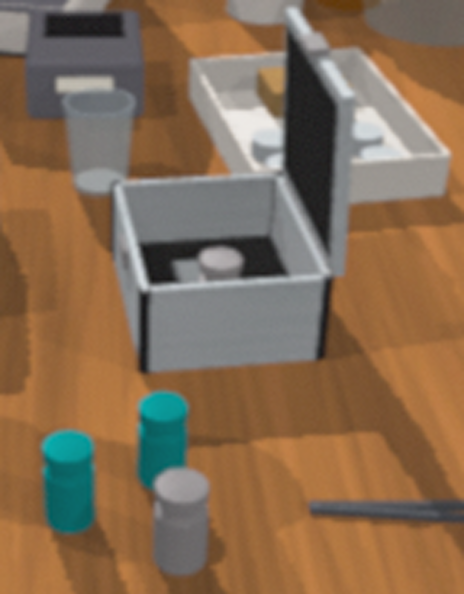

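The crop confirms it: the grey weight (top 302,203; side 288,248) is the middle steel one, the same knob as the one in the case. The empty well's floor is at top pixel (164.5,190.8).

Run:
```python
import pickle,cv2,numpy as np
from h import *
np.set_printoptions(precision=4,suppress=True)
d=pickle.load(open("d0.pkl","rb"));t,s=d["top"],d["side"]
c=lambda u,v:(100+u/3.6-.36,125+v/3.6-.36)
cs=lambda u,v:(225+u/2.9-.33,80+v/2.9-.33)
# refined mask of the knob near known pixel
for nm,(u,v) in dict(mid=(302,203),turq1=(268,207),turq2=(286,233)).items():
    w=t["pixels"][v-11:v+12,u-11:u+12].astype(int)
    g=(w[:,:,0]-w[:,:,2]<35)
    m=cv2.connectedComponentsWithStats(g.astype(np.uint8))
    k=1+np.argmax(m[2][1:,4]);x,y,ww,hh,A=m[2][k];print(nm,"bbox",u-11+x,v-11+y,ww,hh,A)
    e=(u-11+m[3][k][0],v-11+m[3][k][1]);print(nm,e,onz(t,e,.066))
print("knob tri",tri(t,c(728,283),s,cs(182,487)),onz(t,c(728,283),.066),onz(s,cs(182,487),.066))
print("turq side",onz(s,cs(69,447),.066),onz(s,cs(163,407),.066))
W=[onz(t,c(*p),.006) for p in((191,203),(267,194),(273,270),(198,280))]
W=np.array(W);print(W,W.mean(0), np.linalg.norm(W-np.roll(W,1,0),axis=1))
R=np.array([onz(t,c(*p),.078) for p in((143,345),(408,310),(120,121),(386,95))]);print("rim FL FR RL RR\n",R, [np.linalg.norm(R[i]-R[j]) for i,j in((0,1),(2,3),(0,2),(1,3))],R.mean(0))
y=R[0]-R[1]+R[2]-R[3];print("yaw y",np.arctan2(-y[0],y[1]));x=R[2]+R[3]-R[0]-R[1];print("yaw x",np.arctan2(x[1],x[0]))
Rs=np.array([onz(s,cs(*p),.078) for p in((117,183),(145,291),(323,279))]);print("side rim FL FR RR",Rs)
y=W[0]+W[3]-W[1]-W[2];print("yaw well",np.arctan2(-y[0],y[1]))
for p in((25,65),(347,30)):print("lid free",onz(t,c(*p),.22))
print("full knob",tri(t,c(323,217),s,cs(220,262)))
```

```text
mid bbox 294 196 16 16 199
mid (np.float64(301.57286432160805), np.float64(203.37688442211055)) [ 0.4368 -0.1091  0.066 ]
turq1 bbox 261 199 15 17 194
turq1 (np.float64(268.20103092783506), np.float64(207.18556701030928)) [ 0.4295 -0.0274  0.066 ]
turq2 bbox 278 226 16 15 188
turq2 (np.float64(285.76063829787233), np.float64(233.10638297872342)) [ 0.3654 -0.0683  0.066 ]
knob tri (array([ 0.4388, -0.1102,  0.0621]), np.float64(0.0027643165085682268)) [ 0.437  -0.1098  0.066 ] [ 0.4398 -0.1145  0.066 ]
turq side [ 0.3671 -0.0719  0.066 ] [ 0.4322 -0.03    0.066 ]
[[0.5099 0.268  0.006 ]
 [0.5152 0.214  0.006 ]
 [0.4602 0.2101 0.006 ]
 [0.4543 0.2631 0.006 ]] [0.4849 0.2388 0.006 ] [0.0558 0.0542 0.0551 0.0534]
rim FL FR RL RR
 [[0.4046 0.2783 0.078 ]
 [0.4232 0.1047 0.078 ]
 [0.5544 0.2936 0.078 ]
 [0.5684 0.1173 0.078 ]] [np.float64(0.17461296994352057), np.float64(0.1768660187741313), np.float64(0.15056990064906275), np.float64(0.14573045657136297)] [0.4877 0.1985 0.078 ]
yaw y 0.09313585585446481
yaw x 0.09459566513528293
side rim FL FR RR [[0.4079 0.2813 0.078 ]
 [0.4251 0.1018 0.078 ]
 [0.5659 0.1157 0.078 ]]
yaw well 0.10382659450703302
lid free [0.5556 0.2977 0.22  ]
lid free [0.5724 0.1175 0.22  ]
full knob (array([0.4889, 0.1623, 0.0667]), np.float64(0.0008565417359344586))
```

Case yaw is about 0.097 and the well is at (0.484,0.238). The weight is at (0.438,-0.111). I'll have tool x match case x, because the gripper's body might hit the lid if the fingers closed along x.

```bash
python3 -m crank '[[[0,0,0,0.115,-0.4],[0,0,0,0.115,-0.4],[17,-30,0,0,-0.4],[17,-30,0,0,-0.4],[17,-30,0,0,-0.4],[17,-30,0,0,-0.4],[17,-30,0,0,-0.4],[17,-30,0,0,-0.4],[17,-30,0,0,-0.4],[17,-30,0,0,-0.4]]]' 30
python3 -m crank '[[[17,-30,0,0,-0.4],[17,-30,0,0,-0.4],[17,-30,0,0,-0.4],[17,-30,0,0,-0.4],[17,-30,0,0,-0.4],[17,-30,0,0,-0.4],[17,-30,0,0,-0.4],[0,0,0,0,-0.4],[0,0,0,0,-0.4]]]'
cat > where.py <<'E'
import numpy as np,sys
from bench import ctrl
from scipy.spatial.transform import Rotation as R
s=ctrl.get_state();r=R.from_rotvec(s["tool_rot"]).as_matrix()
yaw=.097;Rc=np.array([[np.cos(yaw),-np.sin(yaw),0],[np.sin(yaw),np.cos(yaw),0],[0,0,1]])
H=np.array([.5637,.2059,.0785])
np.set_printoptions(precision=4,suppress=True)
print("t",round(s["time"],2),"pos",s["position"],"hinge-frame mm",Rc.T@(s["position"]-H)*1e3)
print("tool x ang",np.arctan2(r[1,0],r[0,0]),"tilt",r[2,2],"w",s["grip_width"],"gf",s["grip_force"],"F",s["ft_force"],"j",s["joint_positions"])
for n,p in dict(weight=[.438,-.111,.025],well=[.4845,.2385,.032]).items():print(n,"tool delta mm",r.T@(np.array(p)-s["position"])*1e3)
E
python3 where.py
```

```text
time: 0.93
position: [0.3206, -0.3621, 0.2222]
tool_rot: [-3.138, -0.15, 0.001]
ft_force: [1.0, -0.5, 0.8]
grip_width: 0.699
grip_force: 0.0
time: 1.68
position: [0.4192, -0.1416, 0.2224]
tool_rot: [3.137, 0.158, -0.001]
ft_force: [-0.2, 0.3, 0.3]
grip_width: 0.7
grip_force: 0.0
t 1.68 pos [ 0.4192 -0.1416  0.2224] hinge-frame mm [-177.4569 -331.9111  143.9254]
tool x ang 0.10053784189411125 tilt -0.999999825068789 w 0.700388777303278 gf 0.0 F [-0.2435  0.3116  0.3278] j [ 0.8015 -0.1167 -0.4923  1.9174 -0.0562  1.3277 -1.1447]
weight tool delta mm [ 21.8408 -28.6801 197.4043]
well tool delta mm [ 103.1819 -371.7452  190.2271]
```

```bash
python3 -m crank '[[[22,-29,0,0,-0.4],[0,0,30,0,-0.4],[0,0,30,0,-0.4],[0,0,20,0,-0.4],[0,0,0,0,-0.4],[0,0,0,0,-0.4]]]'
python3 where.py
python3 - <<'E'
from bench import ctrl,get_image
import cv2,numpy as np,pickle
im=get_image("wrist");s=get_image("side")
print(im["T_tool_cam"].round(3).tolist(),im["fx"],im["cx"],im["cy"]);pickle.dump((ctrl.get_state(),im,s),open("d1.pkl","wb"))
a=np.hstack([im["pixels"],s["pixels"]])[:,:,::-1]
cv2.imwrite("pics/w1.png",cv2.resize(a,(800,300),interpolation=cv2.INTER_AREA))
E
```

```text
time: 2.18
position: [0.4368, -0.1135, 0.1419]
tool_rot: [-3.137, -0.148, 0.004]
ft_force: [0.7, -0.1, 0.5]
grip_width: 0.701
grip_force: 0.0
t 2.18 pos [ 0.4368 -0.1135  0.1419] hinge-frame mm [-157.2584 -305.5886   63.3539]
tool x ang 0.09398016288657658 tilt -0.9999965817806219 w 0.7009579401611492 gf 0.0 F [ 0.7002 -0.1151  0.4925] j [ 0.7623 -0.0242 -0.5543  2.0061 -0.0142  1.1587 -1.263 ]
weight tool delta mm [  1.7305  -2.2329 116.8525]
well tool delta mm [  80.8061 -345.8344  110.0266]
[[-0.001, -0.968, -0.252, 0.068], [1.0, -0.001, -0.0, 0.001], [0.0, -0.252, 0.968, -0.161], [0.0, 0.0, 0.0, 1.0]] 357.1665116965066 280.07526618939363 207.8168726417794
```

View pics/w1.png

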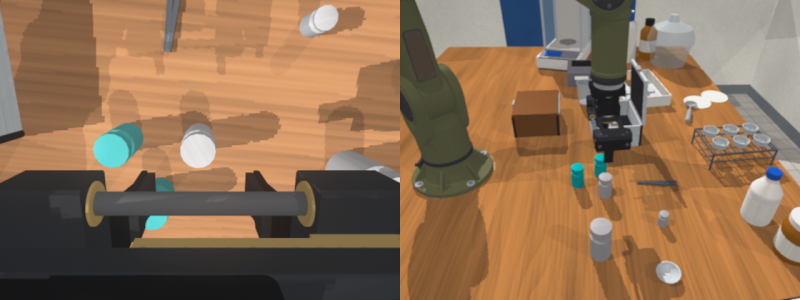

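The wrist view shows the steel weight at about (198,148) of the half-size picture, with the turquoise one left at (118,148). The gripper's body is long along tool y, and the camera sits on tool +x, where the lid would be. So I'll turn the tool half a turn before grasping.

```bash
python3 - <<'E'
import pickle,numpy as np,cv2
from scipy.spatial.transform import Rotation as R
from h import onz
s,im,_=pickle.load(open("d1.pkl","rb"))
T=np.eye(4);T[:3,:3]=R.from_rotvec(s["tool_rot"]).as_matrix();T[:3,3]=s["position"];im["T"]=T@im["T_tool_cam"]
p=im["pixels"][160:240,240:320].astype(int)
g=((p.max(2)-p.min(2)<30)&(p.min(2)>190)).astype(np.uint8)
n,l,st,c=cv2.connectedComponentsWithStats(g);k=1+np.argmax(st[1:,4]);print(st[k]+[240,160,0,0,0],c[k]+[240,160]);print(onz(im,c[k]+[240,160],.066),onz(im,(278,214),.066))
E
python3 -m crank '[[[0,0,0,-0.12,-0.4],[0,0,0,-0.12,-0.4],[0,0,0,-0.12,-0.4],[0,0,0,-0.12,-0.4],[0,0,0,-0.12,-0.4],[0,0,0,-0.12,-0.4],[0,0,0,-0.12,-0.4],[0,0,0,-0.12,-0.4],[0,0,0,-0.12,-0.4],[0,0,0,-0.12,-0.4]]]'; python3 where.py
```

```text
[ 253  187   49   48 1821] [276.7435475  210.84294344]
[ 0.4428231  -0.11185096  0.066     ] [ 0.44064179 -0.11292638  0.066     ]
time: 3.12
position: [0.4391, -0.1134, 0.1445]
tool_rot: [2.498, 1.9, 0.002]
ft_force: [-0.2, -0.2, -0.7]
grip_width: 0.701
grip_force: 0.0
t 3.12 pos [ 0.4391 -0.1134  0.1445] hinge-frame mm [-154.8921 -305.7407   66.0412]
tool x ang 1.3009183051805229 tilt -0.9999936606445583 w 0.7007802591136407 gf 0.0 F [-0.1935 -0.2143 -0.7358] j [ 0.7441 -0.0273 -0.5379  2.0033 -0.0143  1.1584 -0.0578]
weight tool delta mm [  2.0979  -2.1628 119.5329]
well tool delta mm [351.3396 -50.5019 112.1129]
```

```bash
sed -i 's/.438,-.111,.025/.440,-.112,.025/' where.py
python3 -m crank '[[[0,0,0,-0.121,-0.4],[0,0,0,-0.121,-0.4],[0,0,0,-0.121,-0.4],[0,0,0,-0.121,-0.4],[0,0,0,-0.121,-0.4],[0,0,0,-0.121,-0.4],[0,0,0,-0.121,-0.4],[0,0,0,-0.121,-0.4]]]' >/dev/null
python3 -m crank '[[[0,0,0,-0.121,-0.4],[0,0,0,-0.121,-0.4],[0,0,0,-0.121,-0.4],[0,0,0,-0.121,-0.4],[0,0,0,-0.121,-0.4],[0,0,0,-0.121,-0.4],[0,0,0,-0.121,-0.4],[0,0,0,-0.121,-0.4],[0,0,0,0,-0.4]]]'; python3 where.py
```

```text
time: 4.53
position: [0.4391, -0.1133, 0.1444]
tool_rot: [-0.145, 3.135, -0.003]
ft_force: [0.4, 0.7, -0.0]
grip_width: 0.699
grip_force: 0.0
t 4.53 pos [ 0.4391 -0.1133  0.1444] hinge-frame mm [-154.9032 -305.665    65.9373]
tool x ang -3.0490493857129795 tilt -0.9999938574714509 w 0.6985372124865381 gf 0.0 F [ 0.3878  0.6648 -0.0424] j [ 0.7153 -0.0278 -0.5099  2.0043 -0.0138  1.1582  1.8744]
weight tool delta mm [ -0.6353   1.4643 119.4372]
well tool delta mm [-77.3556 346.3392 112.0294]
```

```bash
python3 -m crank '[[[-1,1,30,0,-0.4],[0,0,30,0,-0.4],[0,0,30,0,-0.4],[0,0,20,0,-0.4],[0,0,8,0,-0.4],[0,0,0,0,-0.4],[0,0,0,0,-0.4]]]'; python3 where.py
python3 -m crank '[[[0,0,0,0,0.5],[0,0,0,0,0.5],[0,0,0,0,0.5],[0,0,0,0,0.5],[0,0,0,0,0.5],[0,0,0,0,0.5]]]' 35; python3 where.py
```

```text
time: 5.12
position: [0.4398, -0.1118, 0.0256]
tool_rot: [-0.139, 3.137, -0.001]
ft_force: [0.6, 0.0, 0.3]
grip_width: 0.703
grip_force: 0.0
t 5.12 pos [ 0.4398 -0.1118  0.0256] hinge-frame mm [-154.0537 -304.2519  -52.8508]
tool x ang -3.053083501265781 tilt -0.9999988761438596 w 0.7026360089214396 gf 0.0 F [0.5921 0.0246 0.3155] j [ 0.6877  0.1411 -0.5196  2.1175  0.0894  0.9019  1.7762]
weight tool delta mm [-0.1478 -0.172   0.6495]
well tool delta mm [-75.4652 345.0185  -6.4439]
time: 5.62
position: [0.4392, -0.1113, 0.0251]
tool_rot: [-0.142, 3.138, -0.0]
ft_force: [0.3, 0.2, 3.9]
grip_width: 0.403
grip_force: 35.0
t 5.62 pos [ 0.4392 -0.1113  0.0251] hinge-frame mm [-154.6173 -303.649   -53.3906]
tool x ang -3.05143370579049 tilt -0.9999997576124973 w 0.40297769139475464 gf 35.0012324126817 F [0.2977 0.1546 3.8748] j [ 0.6875  0.1411 -0.5202  2.1188  0.0893  0.9014  1.7771]
weight tool delta mm [-0.716  -0.7716  0.11  ]
well tool delta mm [-76.5978 344.2966  -6.9167]
```

```bash
python3 -m crank '[[[0,0,-20,0,0.5],[0,0,-30,0,0.5],[0,0,-30,0,0.5],[0,0,-30,0,0.5],[-7,30,-8,0,0.5],[-7,30,0,0,0.5],[-7,30,0,0,0.5],[-7,30,0,0,0.5],[-7,30,0,0,0.5],[-7,30,0,0,0.5]]]'
python3 -m crank '[[[-7,30,0,0,0.5],[-7,30,0,0,0.5],[-7,30,0,0,0.5],[-7,30,0,0,0.5],[-7,30,0,0,0.5],[0,14,0,0,0.5],[0,0,0,0,0.5],[0,0,0,0,0.5]]]';python3 where.py
python3 - <<'E'
from bench import ctrl,get_image
import cv2,numpy as np,pickle
im=get_image("wrist");s=get_image("side");t=get_image("top")
pickle.dump((ctrl.get_state(),im,s,t),open("d2.pkl","wb"))
a=np.hstack([s["pixels"][60:260,200:400],t["pixels"][90:290,70:270]])[:,:,::-1]
a=cv2.resize(a,(800,400),interpolation=cv2.INTER_CUBIC)
cv2.imwrite("pics/p2.png",a)
E
```

```text
time: 6.45
position: [0.4632, 0.0726, 0.1414]
tool_rot: [0.141, -3.136, 0.001]
ft_force: [1.6, -0.5, -6.3]
grip_width: 0.403
grip_force: 35.0
time: 7.12
position: [0.4831, 0.2384, 0.1411]
tool_rot: [0.146, -3.135, 0.001]
ft_force: [0.3, -0.9, -6.0]
grip_width: 0.399
grip_force: 35.0
t 7.12 pos [0.4831 0.2384 0.1411] hinge-frame mm [-77.0768  40.1682  62.6127]
tool x ang -3.0488027116316094 tilt -0.9999952083102879 w 0.3989669094920767 gf 34.997593284924164 F [ 0.3002 -0.9288 -5.9722] j [ 0.2537  0.235  -0.8518  1.8059  0.1891  1.1885  1.0076]
weight tool delta mm [  75.0271 -344.8355  116.5729]
well tool delta mm [ -1.7362   0.0285 109.1079]
```

View pics/p2.png

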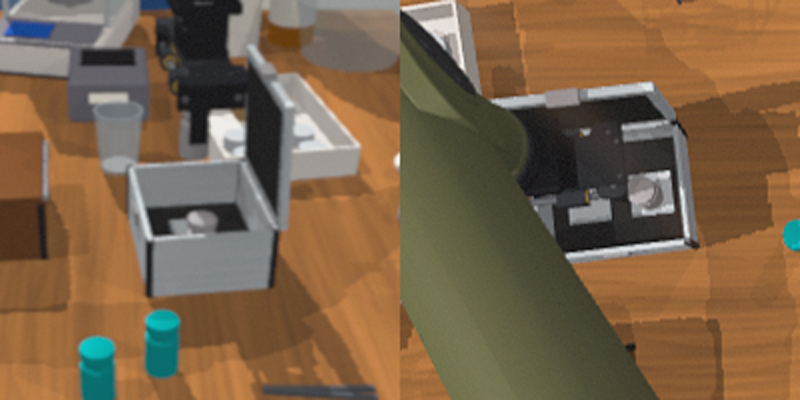

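The weight hangs upright between the fingers over the well: held weight at about (195,130) in the left half, full well's weight at (645,190) in the right half. The body is clear of the lid, so I'll lower it.

```bash
python3 -m crank '[[[-1,0,20,0,0.5],[0,0,25,0,0.5],[0,0,25,0,0.5],[0,0,15,0,0.5],[0,0,10,0,0.5],[0,0,0,0,0.5]]]';python3 -m crank '[[[0,0,5,0,0.5],[0,0,5,0,0.5],[0,0,3,0,0.5],[0,0,0,0,0.5],[0,0,0,0,0.5]]]';python3 where.py
```

```text
time: 7.77
position: [0.4843, 0.2359, 0.0453]
tool_rot: [0.138, -3.135, 0.003]
ft_force: [-0.5, -0.8, -5.7]
grip_width: 0.402
grip_force: 35.0
time: 8.18
position: [0.4857, 0.2382, 0.0348]
tool_rot: [-0.142, 3.138, -0.0]
ft_force: [-0.1, 0.9, -5.2]
grip_width: 0.399
grip_force: 35.0
t 8.18 pos [0.4857 0.2382 0.0348] hinge-frame mm [-74.4757  39.7323 -43.6609]
tool x ang -3.0513846045722657 tilt -0.9999998920985461 w 0.3989488338159452 gf 34.99765254949352 F [-0.1203  0.901  -5.1552] j [ 0.1876  0.3742 -0.799   1.9011  0.3177  0.9965  0.9088]
weight tool delta mm [  77.0959 -344.6883    9.8403]
well tool delta mm [1.1986 0.377  2.8385]
```

```bash
python3 -m crank '[[[0,0,2,0,0.5],[0,0,0,0,0.5]]]'|sed -n '2p;4p';python3 -m crank '[[[0,0,1.5,0,0.5],[0,0,0,0,0.5]]]'|sed -n '2p;4p'
```

```text
position: [0.4856, 0.2382, 0.0326]
ft_force: [-0.1, 0.4, -6.5]
position: [0.4858, 0.2383, 0.0313]
ft_force: [0.5, 0.3, -4.1]
```

```bash
python3 -m crank '[[[0,0,1,0,0.5],[0,0,0,0,0.5],[0,0,0,0,0.5]]]'|sed -n '2p;4p'; python3 -m crank '[[[0,0,0.5,0,0.5],[0,0,0,0,0.5],[0,0,0,0,0.5]]]'|sed -n '2p;4p'
```

```text
position: [0.4858, 0.2384, 0.0311]
ft_force: [-3.3, -1.3, 5.9]
position: [0.4859, 0.2384, 0.0311]
ft_force: [-4.2, -2.6, 9.2]
```

Contact came at TCP z 31 mm, exactly the well floor. I'll release narrowly and go up.

```bash
python3 -m crank '[[[0,0,-1,0,0.1],[0,0,0,0,0],[0,0,0,0,-0.15],[0,0,0,0,-0.15],[0,0,0,0,-0.15],[0,0,0,0,-0.15]]]';python3 -m crank '[[[0,0,-10,0,-0.15],[0,0,-20,0,-0.15],[0,0,-30,0,-0.15],[0,0,-30,0,-0.15],[0,0,-30,0,-0.15],[0,0,-30,0,-0.15],[0,0,-30,0,0],[0,0,-20,0,0],[0,0,0,0,0]]]';python3 where.py
python3 - <<'E'
from bench import ctrl,get_image
import cv2,numpy as np,pickle
im=get_image("wrist");s=get_image("side")
pickle.dump((ctrl.get_state(),im,s),open("d3.pkl","wb"))
a=np.hstack([cv2.resize(s["pixels"][70:230,230:390],(400,400),interpolation=cv2.INTER_CUBIC),cv2.resize(im["pixels"],(400,300))[:, :].repeat(1,0) if 0 else cv2.copyMakeBorder(cv2.resize(im["pixels"],(400,300)),0,100,0,0,cv2.BORDER_CONSTANT)])[:,:,::-1]
cv2.imwrite("pics/p3.png",a)
E
```

```text
time: 9.52
position: [0.4856, 0.2382, 0.0304]
tool_rot: [-0.142, 3.138, 0.0]
ft_force: [0.7, -0.0, 0.5]
grip_width: 0.57
grip_force: 0.0
time: 10.27
position: [0.4876, 0.2399, 0.2361]
tool_rot: [-0.142, 3.13, 0.003]
ft_force: [0.4, 1.2, 0.6]
grip_width: 0.507
grip_force: 0.0
t 10.27 pos [0.4876 0.2399 0.2361] hinge-frame mm [-72.4309  41.2465 157.5771]
tool x ang -3.0509617673148215 tilt -0.9999630911373605 w 0.5068945549446962 gf 0.0 F [0.4237 1.1605 0.5575] j [ 0.2904  0.1543 -0.8718  1.6801  0.1232  1.355   1.0604]
weight tool delta mm [  81.0472 -346.541   209.8135]
well tool delta mm [  4.9509  -1.4967 204.0404]
```

View pics/p3.png

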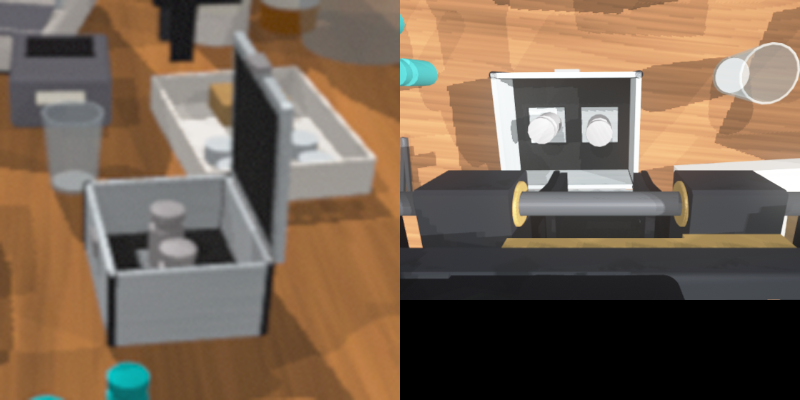

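Both weights stand in their wells at the same height: new one at (167,215) on the left and (598,130) in the wrist view, below the rim. Next I go over and behind the lid with closed fingers.

```bash
python3 -m crank '[[[0,0,-25,0,1],[0,0,-25,0,1],[-31,0,0,0,1],[-31,0,0,0,1],[-31,0,0,0,1],[-31,0,0,0,1],[0,0,0,0,1],[0,0,0,0,1]]]';python3 where.py
```

```text
time: 11.03
position: [0.6092, 0.2488, 0.277]
tool_rot: [0.14, -3.133, -0.0]
ft_force: [-1.0, 0.4, -0.1]
grip_width: 0.029
grip_force: 0.0
t 11.03 pos [0.6092 0.2488 0.277 ] hinge-frame mm [ 49.4522  38.2477 198.514 ]
tool x ang -3.0521693094557696 tilt -0.999983045026145 w 0.029020436898480374 gf 0.0 F [-1.0409  0.3878 -0.1007] j [ 0.1561  0.4348 -0.8226  1.3156  0.3109  1.5272  1.027 ]
weight tool delta mm [ 199.2904 -344.3225  253.0141]
well tool delta mm [123.709    0.8065 245.7366]
```

```bash
python3 -m crank '[[[0,0,30,0,1],[0,0,30,0,1],[0,0,13,0,1],[0,0,0,0,1],[10,0,0,0,1],[10,0,0,0,1],[8,0,0,0,1],[0,0,0,0,1]]]';python3 where.py
```

```text
time: 11.7
position: [0.5798, 0.2477, 0.2094]
tool_rot: [-0.144, 3.137, -0.0]
ft_force: [-0.6, 1.0, 0.3]
grip_width: 0.008
grip_force: 0.0
t 11.7 pos [0.5798 0.2477 0.2094] hinge-frame mm [ 20.0872  40.0699 130.9063]
tool x ang -3.049644358488895 tilt -0.9999985991412903 w 0.008499266504117232 gf 0.0 F [-0.6345  1.0447  0.3406] j [ 0.1962  0.3973 -0.8335  1.5001  0.2976  1.374   1.0063]
weight tool delta mm [ 172.5521 -345.3026  184.251 ]
well tool delta mm [ 96.0463  -0.3717 177.2498]
```

```bash
python3 -m crank '[[[5,0,5,0,1],[10,0,1,0,1],[10,0,1,0,1],[10,0,1,0,1],[8,0,1,0,1],[0,0,0,0,1]]]';python3 where.py|head -2
python3 - <<'E'
from bench import get_image
import cv2,numpy as np
s=get_image("side")["pixels"];cv2.imwrite("pics/p4.png",cv2.resize(s[50:230,200:400],None,fx=3,fy=3,interpolation=cv2.INTER_CUBIC)[:,:,::-1])
E
```

```text
time: 12.2
position: [0.5368, 0.243, 0.1985]
tool_rot: [0.143, -3.138, 0.002]
ft_force: [0.7, 1.4, -0.5]
grip_width: 0.001
grip_force: 0.0
t 12.2 pos [0.5368 0.243  0.1985] hinge-frame mm [-23.1846  39.488  120.0225]
tool x ang -3.0505523917261184 tilt -0.9999993397729389 w 0.0010841200715001524 gf 0.00037970596480363383 F [ 0.7428  1.4049 -0.5087] j [ 0.2433  0.3116 -0.8596  1.617   0.2424  1.3255  1.0099]
```

View pics/p4.png

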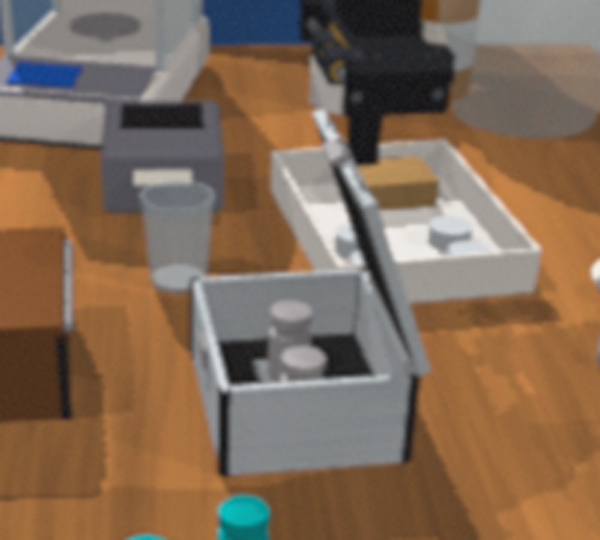

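The lid is leaning over at about 70° with the fingertip behind it at (365,150). I'll follow the arc.

```bash
python3 -m crank '[[[10,0,3,0,1],[10,0,4,0,1],[10,0,5,0,1],[10,0,6,0,1],[8,0,7,0,1],[8,0,8,0,1],[8,0,8,0,1],[7,0,8,0,1],[0,0,0,0,1]]]';python3 where.py|cut -c1-200
python3 - <<'E'
from bench import get_image
import cv2,numpy as np
s=get_image("side")["pixels"];cv2.imwrite("pics/p5.png",cv2.resize(s[50:230,200:400],None,fx=3,fy=3,interpolation=cv2.INTER_CUBIC)[:,:,::-1])
E
```

```text
time: 13.0
position: [0.4657, 0.2363, 0.1481]
tool_rot: [0.143, -3.136, 0.002]
ft_force: [-0.2, 0.5, 0.0]
grip_width: 0.006
grip_force: 0.0
t 13.0 pos [0.4657 0.2363 0.1481] hinge-frame mm [-94.5784  39.7304  69.6048]
tool x ang -3.0505987384372646 tilt -0.9999955136451109 w 0.005822976625766891 gf 9.221958109151274e-05 F [-0.1986  0.4702  0.0314] j [ 0.2982  0.1908 -0.8931  1.835   0.1591  1.1934  1.0163]
weight tool delta mm [  56.9109 -344.3863  123.6005]
well tool delta mm [-19.2342   0.6128 116.0502]
```

View pics/p5.png

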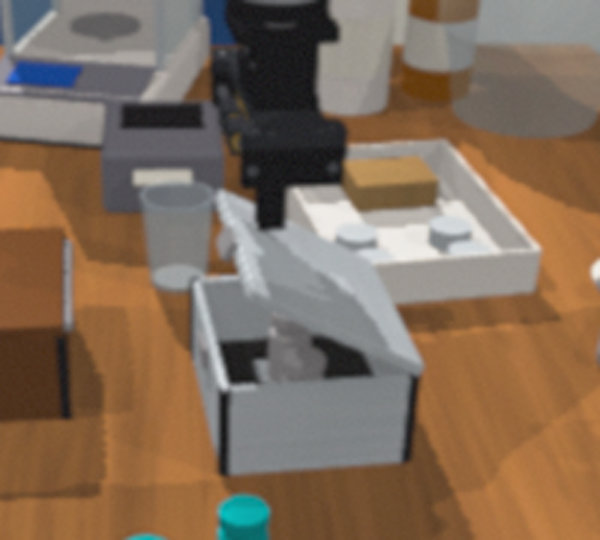

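The lid is at about 30°. Now I press it down, with the fingertip near the free edge.

```bash
python3 -m crank '[[[7,0,10,0,1],[6,0,10,0,1],[5,0,10,0,1],[3,0,10,0,1],[1,0,8,0,1],[0,0,5,0,1],[0,0,0,0,1]]]';python3 where.py|cut -c1-170|head -2
python3 -m crank '[[[0,0,3,0,1],[0,0,3,0,1],[0,0,0,0,1]]]'|sed -n '2p;4p'
```

```text
time: 13.63
position: [0.4448, 0.2341, 0.095]
tool_rot: [0.142, -3.136, 0.001]
ft_force: [-1.0, -0.5, 0.1]
grip_width: 0.004
grip_force: 0.0
t 13.63 pos [0.4448 0.2341 0.095 ] hinge-frame mm [-115.657    39.5918   16.5228]
tool x ang -3.0511947579631067 tilt -0.9999963502654268 w 0.0043664274141874794 gf 0.0 F [-1.0119 -0.5243  0.0541] j [ 0.285   0.2083 -0.8911  1.9364  0.1822  1.0826  0.9
position: [0.4457, 0.2346, 0.0902]
ft_force: [0.1, 0.2, 0.1]
```

```bash
for i in 1 2; do python3 -m crank '[[[0,0,2,0,1],[0,0,0,0,1],[0,0,0,0,1]]]'|sed -n '2p;4p';done
```

```text
position: [0.446, 0.2347, 0.0889]
ft_force: [-0.1, -0.7, 3.2]
position: [0.4461, 0.2348, 0.0887]
ft_force: [-5.3, -3.3, 18.5]
```

Firm contact at z 88.7 mm, which is the shut height. I'll retreat and look.

```bash
python3 -m crank '[[[0,0,-5,0,1],[0,0,-20,0,1],[0,0,-30,0,1],[0,0,-30,0,1],[0,0,-30,0,1],[0,0,-20,0,1],[0,0,0,0,1],[0,0,0,0,1]]]'|sed -n '1,4p'
python3 - <<'E'
from bench import get_image
import cv2,numpy as np
s=get_image("side")["pixels"];cv2.imwrite("pics/p6.png",cv2.resize(s[90:230,220:380],None,fx=4,fy=4,interpolation=cv2.INTER_CUBIC)[:,:,::-1])
E
```

```text
time: 15.05
position: [0.4464, 0.2348, 0.2224]
tool_rot: [-0.141, 3.136, 0.0]
ft_force: [-0.3, -0.1, 0.4]
```

View pics/p6.png

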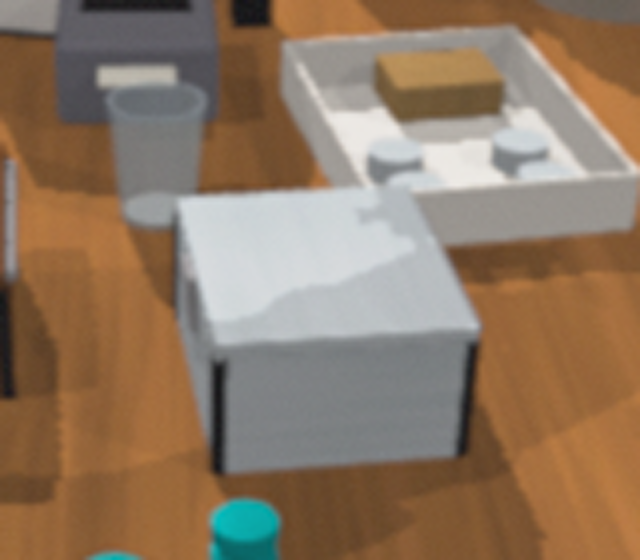

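The lid lies flat on the rim all round, from (180,200) to (478,330), and the gripper is clear.

```bash
python3 -c "from bench import job;print(job.close_job())"
```

```text
the job is handed in; nothing more can be done
None
```

The middle steel weight is standing upright in the empty well, below the rim, the lid is fully shut, and I handed the job in at about 15 s on the robot's clock; the hand-in gave no verdict.

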